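# Fit the column sleeves to a clamped extraction manifold and log it

### The arm

A 6-joint arm with a two-finger parallel gripper is mounted at the origin on the work surface. World frame = base frame: x ahead of the robot, y to its left, z up, the work surface at z = 0. Lengths are in m, angles in rad, forces in N, time in s.
With the tool pointing down it reaches from about 0.35 to 0.775 m from the base axis. Payload 5.5 kg.
Tool frame: the origin (TCP) lies between the finger pads; the fingertips stand 8 mm ahead of it and the grasp point (between the pads) lies 11 mm behind it; z points along the fingers, y is the line along which they close (so a half turn about z gives the same grasp; the last joint's range is limited). The gripper opens to 85 mm and grips with 20 to 120 N. Pads are 22 mm wide; open, the fingers measure 114 mm over their backs; the gripper's body (76 mm by 85 mm) begins 54 mm behind the grasp point. The pads swing forward as they close: fully open they stand 13 mm farther back than shut.
Start: joints at [1.011, 0.313, 0.046, 1.304, 0, 1.431], TCP at [0.234, 0.525, 0.239] pointing down, gripper open.
Joint ranges: [-2.76, 2.76], [-0.86, 1.69], [-1.03, 1.26], [-2.2, 2.34], [-1.47, 1.5], [-3.14, 3.14]. Speed limits (rad/s): [2.57, 2.57, 3.14, 3.14, 3.14, 3.14].

### API

Orientations are given as a unit quaternion [w, x, y, z].
In Python, from workcell import env gives the robot as it stands.
- The arm moves only by the tool move_arm, never from a script. Its argument "moves" is one flat list of numbers, 5 for each row, row after row: the shift along the world's x, y, z in m, then the turn about the world's z in rad, then the finger opening in m, from 0 to 0.0854. A call has 1 to 12 rows; each row is the pose to reach, as a shift and turn from the pose commanded when the call began; what a row does not reach only later rows make up. A row lasts 1/12 s, in which the tool goes at most 41.7 mm and 7.16 degrees, less where a joint would pass 70% of its speed; a pose out of reach is approached as far as the arm can. A call with a gripper value outside its range is refused whole. The fingers move at their own pace and stop on an object; "newtons" is the grip in N (left out, the last holds). Time passes only in rows, so rows that repeat a pose let the fingers close. It gives the time, the measured TCP pose, the force, the opening and the grip force at its end, in the units of the state.
- env.get_state(): the state, without advancing time (a new reading comes with each control period).
- env.read_camera(name): name is "side" or "top" or "wrist"; returns a dict with "pixels" (400x640x3 uint8, red, green, blue), "camera_matrix" (3x3 intrinsics, pixels), "rvec" (rotation vector, rad) and "tvec" (3), from world to camera coordinates, as OpenCV has them. Camera axes: x right, y down, z forward; pixel columns grow to the right and rows downward; lengths in m; the calibration is good to about 2 mm. A picture is of the moment at which its call begins. There is no depth.
- env.hand_in(): hands the job in; it is judged then, once.
The state is a dict: "clock": time; "joint_pos": joint angles; "qvel": joint speeds; "tau": joint torques, N m; "tcp_pos": TCP position; "orientation": TCP orientation; "wrist_force": force on the tool from outside, world axes, zero at the start; "ft_torque": the same for the moment, N m; "finger_gap": finger opening in m; "grip_force": force on a finger pad.
Only numpy, scipy, OpenCV 4.12 (cv2) and the standard library are available. Lean on these libraries where they do the work, as an engineer would, in place of code of your own. Each camera call takes 0.05 s, during which the arm holds its last target. There are 200 camera calls.

### The job

Swing the red toggle clamp over onto the green manifold block first, then push every purple sleeve that is there fully home, upright, each on a white spigot of its own (any spigot). With all sleeves on and the clamp still shut, hold the scanner straight above the block's barcode label, window down and about 7 cm over it, steady for two seconds; then stand the scanner back in its grey stand and swing the clamp fully open again, leaving the block in its nest and the sleeves on it. Do not disturb the mouse, pen pot or tube rack.

Things in the scene. Friction and masses are not known exactly. Their poses are not given: they have to be found in the camera images.
- nest: Fixed aluminium base plate 90 x 350 x 8 mm with low steel lips (8 mm above the plate) around the block. Origin: centre of its underside, on the bench; its y runs along the row of spigots, the clamp stands at its -y end, its yaw differs by up to 0.2 rad from the world's.
- block: Mint green manifold block, loose in the nest (1.5 mm play), 64 x 260 x 25 mm, 0.6 kg; axes as the nest's. Origin on its underside, 8 mm above the bench; the block reaches from y = -110 to +150 mm of its frame. Top face 33 mm above the bench.
- port0 (a point): White round spigot on the block's top: 12.5 mm diameter, 14 mm straight then a cone, 22 mm tall in all. The point is the centre of its foot, on the block's top face; z up. A sleeve is home when its collar rests on the block here (sleeve origin at this point). Port 0 lies at y = -45 mm in the block's frame.
- port1 (a point): White round spigot on the block's top: 12.5 mm diameter, 14 mm straight then a cone, 22 mm tall in all. The point is the centre of its foot, on the block's top face; z up. A sleeve is home when its collar rests on the block here (sleeve origin at this point). Port 1 lies at y = -3 mm in the block's frame.
- port2 (a point): White round spigot on the block's top: 12.5 mm diameter, 14 mm straight then a cone, 22 mm tall in all. The point is the centre of its foot, on the block's top face; z up. A sleeve is home when its collar rests on the block here (sleeve origin at this point). Port 2 lies at y = 39 mm in the block's frame.
- port3 (a point): White round spigot on the block's top: 12.5 mm diameter, 14 mm straight then a cone, 22 mm tall in all. The point is the centre of its foot, on the block's top face; z up. A sleeve is home when its collar rests on the block here (sleeve origin at this point). Port 3 lies at y = 81 mm in the block's frame.
- label (a point): Middle of the white barcode label (44 x 32 mm) on the block's top at its +y end, 46 mm beyond port 3; z up.
- clamp (a joint): Angle (rad) of the red toggle clamp, a rigid L hinged along the nest's x. 0 shut: arm level along the nest's +y, pad on the block, handle straight up. 1.5 fully open at its stop: arm upright, handle level towards -y. Weighted over centre: let go, it falls to the nearer end (tipping point about 0.8, about 0.1 N m). Push the upright bar with closed fingers to swing it.
- clamp_hinge (a point): The clamp's hinge axis, 50 mm above the bench, 140 mm to the nest's -y side of its origin; fixed to the nest, its axes are the nest's. Two steel cheeks beside it reach 12 mm above it.
- clamp_arm_tip (a point): Free end of the holding arm, on its centre line, 64 mm from the hinge; arm 18 mm wide, 12 mm thick.
- clamp_handle_top (a point): Free end of the clamp's black handle, 91 mm from the hinge; handle 18 x 12 mm (black grip 22 x 16 mm, look only, on the bar of 78 mm).
- sleeve0: Purple upright sleeve with a white collar at its foot, open right through: tube 28 mm outside diameter, bore 16 mm, 50 mm tall overall, collar 36 mm diameter and 6 mm high, 45 g. Starts standing on the bench between robot and nest; between 2 and 4 of the four are present. Origin: centre of its underside; z up along the bore. All four alike.
- sleeve1: Purple upright sleeve with a white collar at its foot, open right through: tube 28 mm outside diameter, bore 16 mm, 50 mm tall overall, collar 36 mm diameter and 6 mm high, 45 g. Starts standing on the bench between robot and nest; between 2 and 4 of the four are present. Origin: centre of its underside; z up along the bore. All four alike.
- sleeve2: Purple upright sleeve with a white collar at its foot, open right through: tube 28 mm outside diameter, bore 16 mm, 50 mm tall overall, collar 36 mm diameter and 6 mm high, 45 g. Starts standing on the bench between robot and nest; between 2 and 4 of the four are present. Origin: centre of its underside; z up along the bore. All four alike.
- sleeve3: Purple upright sleeve with a white collar at its foot, open right through: tube 28 mm outside diameter, bore 16 mm, 50 mm tall overall, collar 36 mm diameter and 6 mm high, 45 g. Starts standing on the bench between robot and nest; between 2 and 4 of the four are present. Origin: centre of its underside; z up along the bore. All four alike.
- scanner: Hand scanner standing upright in its stand: white head 40 x 34 x 34 mm with a red window in its underside, above it a black handle 34 (its x) x 26 mm (its y), from 32 to 134 mm above the window; 150 g. Origin: centre of the window (its underside); z up along the handle, so it looks along -z.
- stand: Fixed grey open cup for the scanner, 62 x 56 mm outside, 52 x 46 mm inside, rim 45 mm high, floor 5 mm above the bench, on a foot 100 x 90 mm. Origin: centre of its underside; the scanner's long side lies along its x.
- mouse: Black computer mouse, 66 mm across, 33 mm high, loose bystander. Origin under its centre.
- pot: White pen pot, 80 mm wide, 100 mm high with pens to 140 mm, loose bystander. Origin under its centre.
- rack: Green tube rack with purple-capped tubes, 110 x 160 mm, 71 mm high, loose bystander. Origin under its centre.
Mind the look-alikes: they are no part of the job. Leave any black, brown or yellow look-alike of the sleeve3 alone.

How it is judged:
On the way, in this order (a step that is already met when the one before it is completed fails the run):
1. the clamp is swung over and its pad rests on the block (value of joint clamp below 0.07 rad and contact force between clamp and block above 0.3 N), for 0.3 s.
2. every sleeve present is fully home on a spigot and let go, the clamp still shut (all of step 1 and (distance between sleeve0 and port0 below 0.004 m or distance between sleeve0 and port1 below 0.004 m or distance between sleeve0 and port2 below 0.004 m or distance between sleeve0 and port3 below 0.004 m) and angle between each of sleeve0, sleeve1, sleeve2, sleeve3's own z axis and vertical below 0.06 rad and (distance between sleeve1 and port0 below 0.004 m or distance between sleeve1 and port1 below 0.004 m or distance between sleeve1 and port2 below 0.004 m or distance between sleeve1 and port3 below 0.004 m) and (distance between sleeve2 and port0 below 0.004 m or distance between sleeve2 and port1 below 0.004 m or distance between sleeve2 and port2 below 0.004 m or distance between sleeve2 and port3 below 0.004 m) and (distance between sleeve3 and port0 below 0.004 m or distance between sleeve3 and port1 below 0.004 m or distance between sleeve3 and port2 below 0.004 m or distance between sleeve3 and port3 below 0.004 m) and contact force between the fingers and sleeve0 below 0.2 N and contact force between the fingers and sleeve1 below 0.2 N and contact force between the fingers and sleeve2 below 0.2 N and contact force between the fingers and sleeve3 below 0.2 N), for 0.3 s.
3. the scanner is held steady straight above the label, window down, 4 to 11 cm over it, for a second, with the sleeves on and the clamp shut (all of step 1 and horizontal distance between scanner and label below 0.018 m and z of scanner in the frame of label between 0.04 and 0.11 m and angle between scanner's own z axis and vertical below 0.15 rad and linear speed of scanner below 0.03 m/s and (distance between sleeve0 and port0 below 0.004 m or distance between sleeve0 and port1 below 0.004 m or distance between sleeve0 and port2 below 0.004 m or distance between sleeve0 and port3 below 0.004 m) and angle between each of sleeve0, sleeve1, sleeve2, sleeve3's own z axis and vertical below 0.06 rad and (distance between sleeve1 and port0 below 0.004 m or distance between sleeve1 and port1 below 0.004 m or distance between sleeve1 and port2 below 0.004 m or distance between sleeve1 and port3 below 0.004 m) and (distance between sleeve2 and port0 below 0.004 m or distance between sleeve2 and port1 below 0.004 m or distance between sleeve2 and port2 below 0.004 m or distance between sleeve2 and port3 below 0.004 m) and (distance between sleeve3 and port0 below 0.004 m or distance between sleeve3 and port1 below 0.004 m or distance between sleeve3 and port2 below 0.004 m or distance between sleeve3 and port3 below 0.004 m)), for 1 s.
4. the clamp is swung fully open again (value of joint clamp above 1.3 rad), for 0.2 s.
At the end, for the whole second after the job is handed in: Every sleeve present is at rest fully home on a spigot (within 4 mm of the spigot's foot, upright within 0.06 rad), the clamp is open beyond 1.3 rad, the block sits in its nest, and the scanner stands upright at rest in its stand ((distance between sleeve0 and port0 below 0.004 m or distance between sleeve0 and port1 below 0.004 m or distance between sleeve0 and port2 below 0.004 m or distance between sleeve0 and port3 below 0.004 m) and angle between each of sleeve0, sleeve1, sleeve2, sleeve3's own z axis and vertical below 0.06 rad and (distance between sleeve1 and port0 below 0.004 m or distance between sleeve1 and port1 below 0.004 m or distance between sleeve1 and port2 below 0.004 m or distance between sleeve1 and port3 below 0.004 m) and (distance between sleeve2 and port0 below 0.004 m or distance between sleeve2 and port1 below 0.004 m or distance between sleeve2 and port2 below 0.004 m or distance between sleeve2 and port3 below 0.004 m) and (distance between sleeve3 and port0 below 0.004 m or distance between sleeve3 and port1 below 0.004 m or distance between sleeve3 and port2 below 0.004 m or distance between sleeve3 and port3 below 0.004 m) and value of joint clamp above 1.3 rad and horizontal distance between scanner and stand below 0.015 m and z of scanner in the frame of stand below 0.012 m and angle between scanner's own z axis and vertical below 0.12 rad and linear speed of each of scanner, sleeve0, sleeve1, sleeve2, sleeve3 below 0.02 m/s and horizontal distance between block and nest below 0.006 m and z of block in the frame of nest below 0.012 m and angle between block's own z axis and vertical below 0.04 rad); the robot touches nothing.
It fails at once if the mouse is disturbed (moved over 3 cm) (distance of mouse from where it was at the start of the episode above 0.03 m).
It fails at once if the pot is disturbed (moved over 3 cm) (distance of pot from where it was at the start of the episode above 0.03 m).
It fails at once if the rack is disturbed (moved over 3 cm) (distance of rack from where it was at the start of the episode above 0.03 m).
Of sleeve0, sleeve1, sleeve2, sleeve3 only 2 to 4 are there at a start; the rules pass over those that are not, and their reading is None.
At some moment in a run one of sleeve0, sleeve1, sleeve2, sleeve3 may be knocked a few centimetres aside while the robot is not near it.
Once in a run the grip may slacken for a moment while it holds something.
It also fails if it takes over 210 s, if anything falls off the work surface, if the arm or the gripper's body presses on something with over 40 N, if the wrist force passes 120 N, or if a joint passes its speed limit or range.

## Working session

There is one attempt and no reset: what is moved stays moved. The work goes in short steps, Python scripts to look and compute and a tool call to move; the robot and the scene stay as the last step left them, time stands still between calls to the robot, and variables do not carry over. Pictures are saved under pics/ and viewed, at most 14 in all, crops included, and the job is handed in when it is done.

Besides the shell and the picture viewer there is one more tool, called after ">>>" as name(argument=value, ...) on one line, values as JSON. move_arm: Moves the arm, as the interface text tells. Its arguments: {"type":"object","properties":{"moves":{"type":"array"},"newtons":{"type":"number"}},"required":["moves"]}

```bash
mkdir -p pics; ls; python3 - <<'E'
from workcell import env
import cv2
for n in("top","side"):
    c=env.read_camera(n); cv2.imwrite(f"pics/{n}0.png",c["pixels"][:,:,::-1]); print(n,c["camera_matrix"],c["rvec"],c["tvec"])
print(env.get_state())
E
```

```text
pics
top [[374.34724026   0.         322.20496262]
 [  0.         374.34724026 197.57633858]
 [  0.           0.           1.        ]] [ 2.15856715 -2.11306461  0.16518437] [-0.01173443  0.60577037  1.10171447]
side [[480.15218014   0.         309.75058768]
 [  0.         480.15218014 190.5070653 ]
 [  0.           0.           1.        ]] [ 2.07782691 -0.71102217  0.3933408 ] [-0.44765013  0.28067495  0.93623659]
{'clock': 0.1, 'joint_pos': array([1.01140356e+00, 3.13913666e-01, 4.50799293e-02, 1.30360179e+00,
       2.07381576e-05, 1.43119328e+00]), 'qvel': array([ 2.07368225e-04, -2.54911902e-04,  5.07785870e-05,  1.18532733e-03,
       -6.30850801e-04, -1.30669440e-03]), 'tau': array([ 2.33811727e-03, -4.81726170e+01,  2.99243939e+01,  1.27848261e-02,
       -1.85778595e-04, -5.46430272e-06]), 'tcp_pos': array([0.23411648, 0.52468968, 0.23849948]), 'orientation': array([-2.90394604e-04,  2.08357008e-01,  9.78052496e-01, -7.66500106e-04]), 'wrist_force': array([ 0.55212803, -0.35253728, -1.15927488]), 'ft_torque': array([-0.01657838,  0.00694428, -0.02118412]), 'grip_force': 0.0, 'finger_gap': 0.08536253042060228}
```

View pics/top0.png

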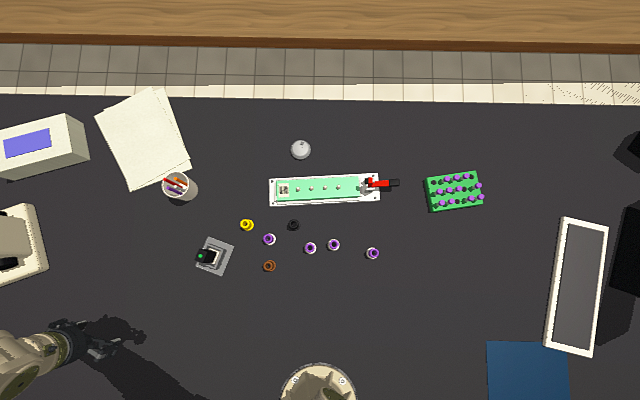

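View pics/side0.png

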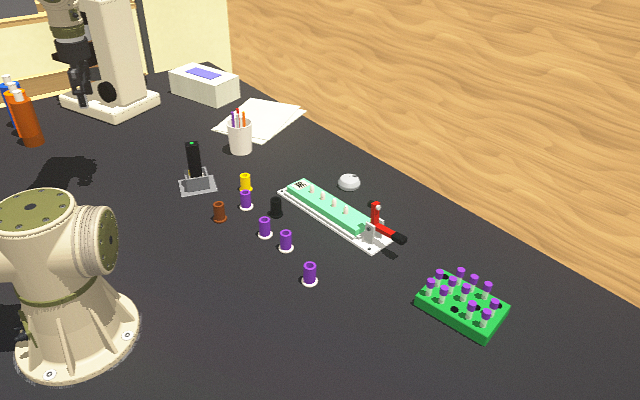

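The top view shows four purple sleeves at about (269,239), (310,248), (334,244) and (372,253). The nest runs from (270,192) to (380,188), with the clamp open at (382,183) and the scanner and stand at (210,256). The pot is at (178,187), and the rack is at (455,190). Next I'll measure these.

```bash
cat > h.py <<'E'
from workcell import env
import cv2,numpy as np
def cam(n):
    c=env.read_camera(n); R=cv2.Rodrigues(np.array(c["rvec"],float))[0]
    return c["pixels"],c["camera_matrix"],R,np.array(c["tvec"]).ravel()
def back(C,uv,z):
    _,K,R,t=C; d=R.T@np.linalg.solve(K,[uv[0],uv[1],1]); o=-R.T@t
    return o+d*(z-o[2])/d[2]
def proj(C,P):
    _,K,R,t=C; p=(K@(R@np.atleast_2d(P).T+t[:,None])).T
    return p[:,:2]/p[:,2:]
def blobs(m,amin=15):
    n,l,s,c=cv2.connectedComponentsWithStats(m.astype(np.uint8)); 
    return [(s[i,4],c[i],l==i) for i in range(1,n) if s[i,4]>=amin]
def hsv(C): return cv2.cvtColor(C[0],cv2.COLOR_RGB2HSV).astype(int)
def crop(C,x0,y0,x1,y1,k,f): 
    cv2.imwrite("pics/"+f,cv2.resize(C[0][y0:y1,x0:x1,::-1],None,fx=k,fy=k,interpolation=cv2.INTER_CUBIC))
E
python3 - <<'E'
from h import *
C=cam("top"); H=hsv(C); h,s,v=H[...,0],H[...,1],H[...,2]
print("cam",-C[2].T@C[3])
for nm,m in [("purple",(h>125)&(h<155)&(s>90)&(v>50)),("mint",(h>60)&(h<90)&(s>40)&(s<150)&(v>120)),("red",((h<5)|(h>174))&(s>150)&(v>90)),("green",(h>50)&(h<75)&(s>170)&(v>80))]:
    for a,c,_ in blobs(m): print(nm,a,c.round(1),back(C,c,.033 if nm=="mint" else .04).round(3))
H_=(h>60)&(h<90)&(s>40)&(s<150)&(v>120)
b=max(blobs(H_),key=lambda q:q[0]); print(cv2.minAreaRect(np.argwhere(b[2])[:,::-1].astype(np.float32)))
crop(C,190,165,410,285,3.6,"top_c.png")
S=cam("side"); crop(S,170,130,420,310,3.2,"side_c.png")
E
```

```text
cam [ 0.42325951 -0.00670856  1.18392424]
purple 29 [465.8 175.6] [ 0.686 -0.445  0.04 ]
purple 27 [455.8 177.1] [ 0.681 -0.414  0.04 ]
purple 27 [446.5 178.4] [ 0.676 -0.385  0.04 ]
purple 32 [478.1 185.2] [ 0.656 -0.482  0.04 ]
purple 44 [173.2 190. ] [0.621 0.465 0.04 ]
purple 30 [448.8 189.6] [ 0.64  -0.391  0.04 ]
purple 26 [458.5 188.1] [ 0.646 -0.421  0.04 ]
purple 28 [439.1 191. ] [ 0.635 -0.361  0.04 ]
purple 34 [480.5 196.3] [ 0.622 -0.488  0.04 ]
purple 28 [470.5 197.9] [ 0.616 -0.457  0.04 ]
purple 28 [451.1 201. ] [ 0.605 -0.397  0.04 ]
purple 27 [441.4 202.3] [ 0.6   -0.367  0.04 ]
purple 67 [267.3 238.1] [0.479 0.166 0.04 ]
purple 48 [333.5 244. ] [ 0.465 -0.036  0.04 ]
purple 48 [309.6 247.2] [0.454 0.036 0.04 ]
purple 66 [373.7 252.5] [ 0.442 -0.158  0.04 ]
mint 781 [452.7 191.7] [ 0.635 -0.405  0.033]
mint 1446 [320.8 188. ] [0.639 0.006 0.033]
red 138 [377.8 182.8] [ 0.658 -0.171  0.04 ]
red 45 [170.9 182. ] [0.647 0.474 0.04 ]
((317.33538818359375, 188.03689575195312), (20.191085815429688, 83.31597137451172), 86.8201675415039)
```

View pics/top_c.png

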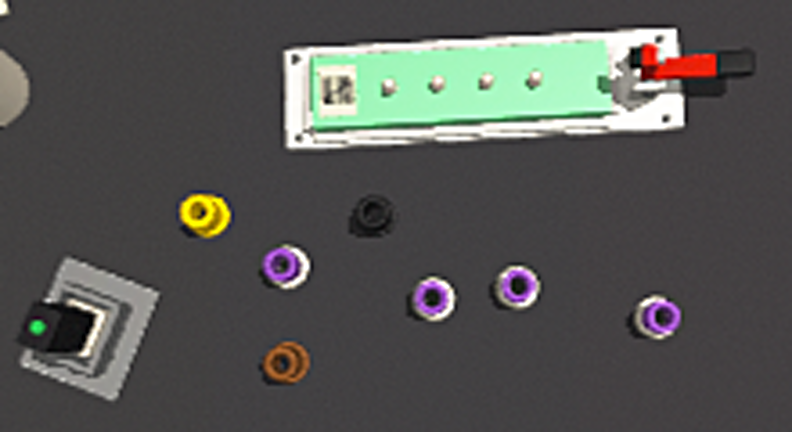

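```bash
python3 - <<'E'
from h import *
from scipy.optimize import least_squares
C=cam("top")
u=lambda a,b:(190+(a+.5)/3.6-.5,165+(b+.5)/3.6-.5)
M=[(.045,.175,.008,285,48),(.045,-.175,.008,677,29),(-.045,-.175,.008,685,125),(-.045,.175,.008,288,149),
(0,.127,.033,338,90)]
L=np.array([m[:3] for m in M]);U=np.array([u(*m[3:]) for m in M])
# spigot blobs
H=hsv(C);x=C[0].astype(int); m=(H[...,1]<60)&(H[...,2]>150)
for a,c,_ in blobs(m[183:193,295:345],2): print("spig",a,c+[295,183],back(C,c+[295,183],.050).round(4))
def T(p,L): c,s=np.cos(p[2]),np.sin(p[2]); return np.c_[p[0]+c*L[:,0]-s*L[:,1],p[1]+s*L[:,0]+c*L[:,1],L[:,2]]
r=least_squares(lambda p:(proj(C,T(p,L))-U).ravel(),[.64,0,0])
print(r.x,r.fun.round(2)); 
for y in(-.045,-.003,.039,.081): print(T(r.x,np.array([[0,y,.055]])), proj(C,T(r.x,np.array([[0,y,.050]]))))
f=np.array([back(C,u(*q),.004)[:2] for q in[(66,258),(160,293),(114,400),(22,365)]])
print("stand",f.mean(0),f, np.linalg.norm(np.diff(f,axis=0),axis=1))
print("scan top",back(C,u(37,327),.139))
g=(H[...,0]>45)&(H[...,0]<80)&(H[...,1]>120)&(H[...,2]>80)
# sleeves via purple contour min circle of top ring at z=.05
for a,c,_ in blobs(m[:,:],20): 
    if 230<c[1]<260 and 240<c[0]<400: print("collar",a,c,back(C,c,.003).round(4))
E
```

```text
spig 13 [311.38461538 187.38461538] [0.6367 0.0352 0.05  ]
spig 10 [325.  186.5] [ 0.6404 -0.0067  0.05  ]
spig 10 [338.5 185.8] [ 0.6435 -0.0483  0.05  ]
spig 13 [297.92307692 188.15384615] [0.6335 0.0766 0.05  ]
[ 0.64050156 -0.0038588   0.07620649] [ 0.04  0.14 -0.06 -0.48 -0.07  0.48  0.12 -0.18 -0.03  0.03]
[[ 0.64392753 -0.0487282   0.055     ]] [[338.64920238 185.65140768]]
[[ 0.64072996 -0.0068501   0.055     ]] [[325.04881802 186.39101653]]
[[0.63753238 0.03502801 0.055     ]] [[311.44322915 187.13090841]]
[[0.63433481 0.07690611 0.055     ]] [[297.8324328  187.87108348]]
stand [0.42178733 0.33230034] [[0.48219178 0.35783972]
 [0.45366315 0.27392055]
 [0.36173759 0.30806729]
 [0.38955681 0.38937378]] [0.08863583 0.09806278 0.08593401]
scan top [0.42230447 0.33469858 0.139     ]
collar 34 [272.35294118 239.26470588] [0.4773 0.1551 0.003 ]
collar 20 [335.25 246.3 ] [ 0.4596 -0.0427  0.003 ]
collar 34 [312.11764706 247.91176471] [0.4531 0.0296 0.003 ]
```

View pics/side_c.png

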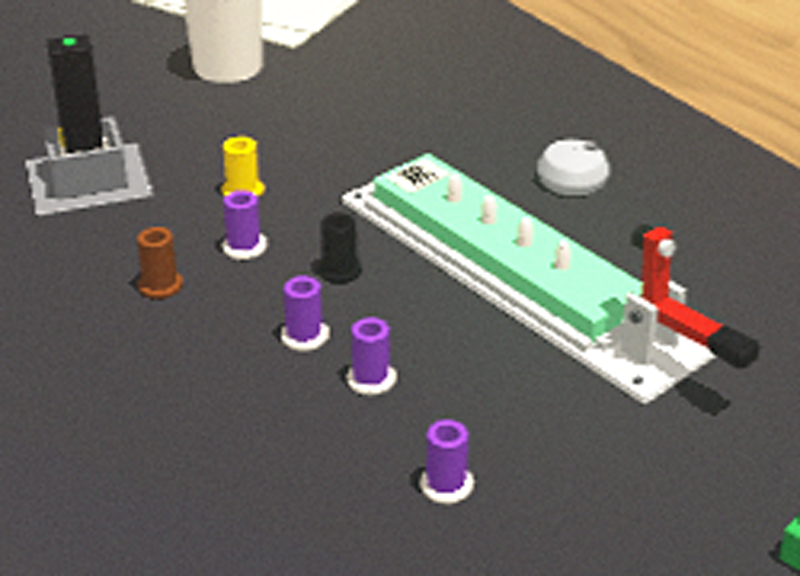

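The side view agrees with the fit: clamp open, handle towards -y, four purple sleeves and four empty spigots. The nest fits to a sub-pixel error at (0.6405, -0.0039), yaw 0.076, which puts the hinge at (0.651, -0.1435). I'll move to the -y side of the clamp arm with fingers closed.

>>> move_arm(moves=[0.03,-0.04,0.02,0.1,0,0.05,-0.075,0.03,0.2,0,0.07,-0.11,0.03,0.3,0,0.09,-0.145,0.03,0.4,0,0.11,-0.18,0.03,0.495,0,0.13,-0.215,0.03,0.495,0,0.15,-0.25,0.03,0.495,0,0.17,-0.285,0.03,0.495,0,0.19,-0.32,0.03,0.495,0,0.21,-0.352,0.03,0.495,0,0.23,-0.385,0.03,0.495,0,0.25,-0.42,0.03,0.495,0], newtons=40)

```text
clock: 1.25
tcp_pos: [0.485, 0.1033, 0.2695]
orientation: [0.0, -0.038, 0.999, 0.0]
wrist_force: [1.7, 1.1, 0.2]
finger_gap: 0.0002
grip_force: 0.0
```

>>> move_arm(moves=[0.02,-0.035,0,0,0,0.04,-0.07,0,0,0,0.06,-0.1,0,0,0,0.08,-0.135,0,0,0,0.1,-0.17,0,0,0,0.12,-0.205,0,0,0,0.14,-0.24,0,0,0,0.16,-0.27,0,0,0,0.17,-0.284,0,0,0,0.17,-0.284,0,0,0,0.17,-0.284,0,0,0])

```text
clock: 2.17
tcp_pos: [0.6543, -0.1799, 0.268]
orientation: [-0.001, -0.037, 0.999, 0.001]
wrist_force: [-0.1, 0.5, -0.6]
finger_gap: -0.0002
grip_force: 0.0
```

```bash
python3 - <<'E'
from h import *
C=cam("wrist"); cv2.imwrite("pics/w1.png",C[0][:,:,::-1]); print(C[1],C[2].round(3),-C[2].T@C[3])
c,s=np.cos(.0762),np.sin(.0762)
N=lambda x,y,z:[.6405+c*x-s*y,-.0039+s*x+c*y,z]
print(proj(C,[N(0,-.14,.114),N(0,-.003,.055),N(0,-.045,.055),N(0,.039,.055),N(.045,-.175,.008),N(-.045,-.175,.008)]).round(1))
E
```

```text
[[340.25228154   0.         314.92887115]
 [  0.         340.25228154 191.3479561 ]
 [  0.           0.           1.        ]] [[-0.076  0.997  0.001]
 [ 0.961  0.073  0.266]
 [ 0.265  0.021 -0.964]] [ 0.58679021 -0.18478882  0.40311586]
[[356.2 177.7]
 [481.3 164.8]
 [440.9 164.8]
 [521.7 164.8]
 [315.6 194.1]
 [315.7 118. ]]
```

View pics/w1.png

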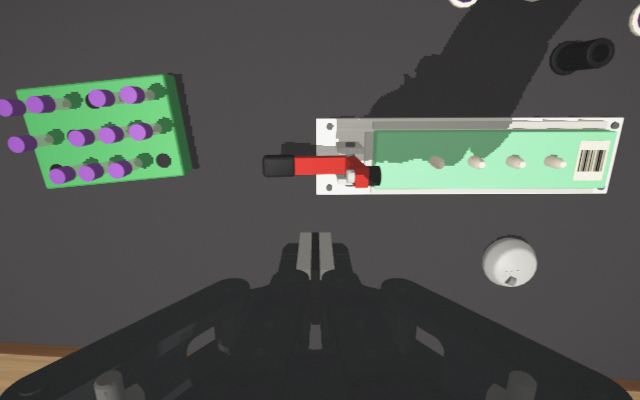

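The plate corners are predicted within 1 px. The rack is at (105,130), and the clamp arm is upright at (360,178), to the right of the fingers at (315,235). I'll descend, then push along the nest's +y.

>>> move_arm(moves=[0,0,-0.035,0,0,0,0,-0.07,0,0,0,0,-0.105,0,0,0,0,-0.14,0,0,0,0,-0.165,0,0,0,0,-0.172,0,0,0,0,-0.172,0,0])

```text
clock: 2.8
tcp_pos: [0.6523, -0.1768, 0.0954]
orientation: [-0.002, -0.038, 0.999, 0.001]
wrist_force: [-0.4, 0.2, 0.5]
finger_gap: 0.0002
grip_force: 0.0
```

>>> move_arm(moves=[0,0.007,0,0,0,0,0.014,0,0,0,-0.001,0.021,0,0,0,-0.002,0.028,0,0,0,-0.002,0.035,0,0,0,-0.003,0.042,0,0,0,-0.003,0.049,0,0,0,-0.004,0.056,0,0,0,-0.005,0.063,0,0,0,-0.005,0.07,0,0,0,-0.006,0.077,0,0,0,-0.006,0.077,0,0,0])

```text
clock: 3.8
tcp_pos: [0.648, -0.1001, 0.0972]
orientation: [-0.0, -0.038, 0.999, 0.001]
wrist_force: [-0.6, -0.1, -0.8]
finger_gap: -0.0003
grip_force: 0.0
```

>>> move_arm(moves=[0,0,0,0,0,0,0,0,0,0,0,0,0,0,0,0,0,0.03,0,0,0,0,0.07,0,0,0,0,0.11,0,0,-0.03,0.02,0.13,0,0,-0.06,0.05,0.13,0,0.03,-0.09,0.08,0.13,0,0.06,-0.11,0.11,0.13,0,0.085,-0.11,0.11,0.13,0,0.085])

```text
clock: 4.72
tcp_pos: [0.5338, 0.0121, 0.2281]
orientation: [-0.001, -0.039, 0.999, 0.001]
wrist_force: [0.1, 0.8, 0.3]
finger_gap: 0.0485
grip_force: 0.0
```

```bash
python3 - <<'E'
from h import *
C=cam("side"); crop(C,170,130,420,310,3.2,"side1.png")
C=cam("top"); crop(C,190,165,410,285,3.6,"top1.png")
H=hsv(C); h,s,v=H[...,0],H[...,1],H[...,2]
for a,c,_ in blobs((h>125)&(h<155)&(s>90)&(v>50)):
  if c[1]>210: print(a,c.round(1))
E
```

```text
20 [264.4 236.7]
65 [373.7 252.5]
```

View pics/side1.png

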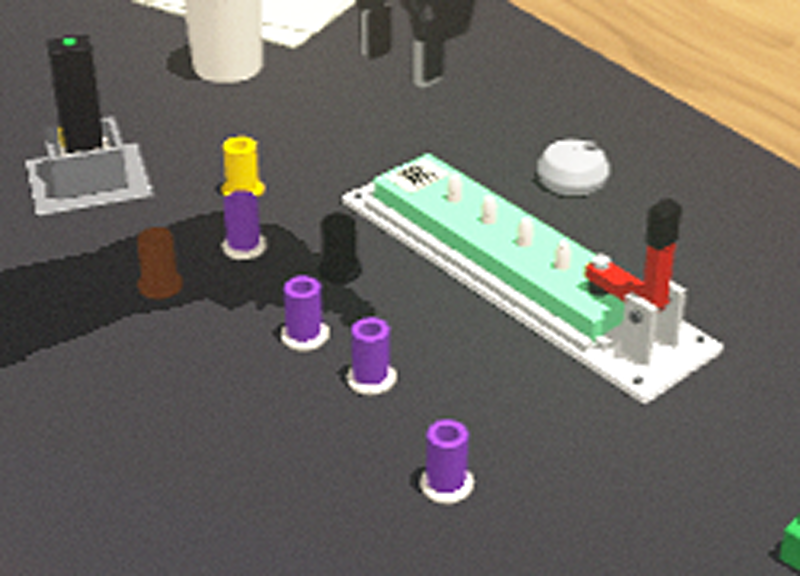

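The clamp is shut, with its arm on the block at about (605,275). All four sleeves are still standing. Next I'll measure the sleeves with the wrist camera using silhouettes.

```bash
cat >> h.py <<'E'
from scipy.optimize import least_squares
A=np.linspace(0,2*np.pi,40)[:-1]
def hullc(p):
    p=cv2.convexHull(np.asarray(p,np.float32)); m=cv2.moments(p); return np.array([m["m10"],m["m01"]])/m["m00"],m["m00"]
def sleeves(C,z0=0,amin=80,vmin=30):
    "purple tube positions whose convex outline centroid matches; returns x,y,area ratio"
    H=hsv(C); h,s,v=H[...,0],H[...,1],H[...,2]; out=[]
    for a,c,m in blobs((h>125)&(h<155)&(s>90)&(v>vmin),amin):
        e=np.argwhere(m)[:,::-1]
        q=np.vstack([e+d for d in([.5,.5],[-.5,.5],[.5,-.5],[-.5,-.5])]); g,ar=hullc(q)
        ring=lambda p:hullc(proj(C,np.vstack([np.c_[p[0]+.014*np.cos(A),p[1]+.014*np.sin(A),0*A+z0+z] for z in(.006,.05)])))
        r=least_squares(lambda p:ring(p)[0]-g,back(C,g,z0+.03)[:2],x_scale=.01,diff_step=1e-3)
        edge=e.min(0).min()<=0 or e[:,0].max()>=639 or e[:,1].max()>=399
        out.append((r.x.round(4),round(ar/ring(r.x)[1],2),c.round(0),edge))
    return out
E
python3 - <<'E'
from h import *
for n in("wrist","top"):
    C=cam(n)
    print(n,C[3])
    for o in sleeves(C,amin=30 if n=="top" else 150):
        if o[0][0]<.56 and abs(o[0][1])<.3: print(o)
    if n=="wrist": cv2.imwrite("pics/w2.png",C[0][:,:,::-1])
E
```

```text
wrist [ 0.03385608 -0.54908527  0.22375884]
(array([ 0.4433, -0.159 ]), 0.95, array([138.,  51.]), np.False_)
(array([0.4542, 0.0356]), 0.95, array([352.,  81.]), np.False_)
(array([ 0.4663, -0.0377]), 0.95, array([270.,  88.]), np.False_)
(array([0.4793, 0.1635]), 0.94, array([481., 120.]), np.False_)
top [-0.01173443  0.60577037  1.10171447]
(array([ 0.4425, -0.159 ]), 1.0, array([374., 253.]), np.False_)
```

View pics/w2.png

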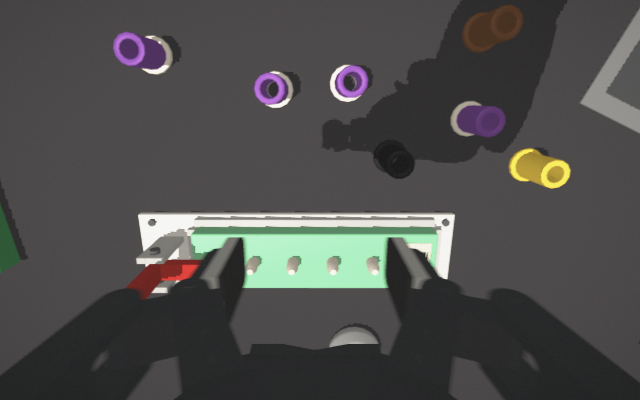

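Wrist and top views agree within 1 mm: sleeves at (.443,-.159), (.466,-.038), (.454,.036) and (.479,.1635), with the black, brown and yellow ones being look-alikes. I'll turn so the fingers close across the row, and go above the first sleeve.

>>> move_arm(moves=[-0.01,-0.02,-0.01,-0.12,0.05,-0.02,-0.04,-0.02,-0.24,0.05,-0.03,-0.06,-0.03,-0.36,0.05,-0.04,-0.08,-0.04,-0.48,0.05,-0.05,-0.1,-0.05,-0.6,0.05,-0.06,-0.12,-0.06,-0.72,0.05,-0.07,-0.135,-0.07,-0.84,0.05,-0.08,-0.15,-0.08,-0.96,0.05,-0.09,-0.165,-0.09,-1.08,0.05,-0.095,-0.167,-0.1,-1.2,0.05,-0.095,-0.167,-0.11,-1.32,0.05,-0.095,-0.167,-0.11,-1.44,0.05], newtons=30)

```text
clock: 5.92
tcp_pos: [0.4424, -0.1605, 0.1151]
orientation: [-0.002, 0.634, 0.773, -0.0]
wrist_force: [0.0, 0.7, 0.1]
finger_gap: 0.0505
grip_force: 0.0
```

>>> move_arm(moves=[0,0,0,-0.1,0.05,0,0,0,-0.131,0.05,0,0,0,-0.131,0.05,0,0,0,-0.131,0.05,0,0,0,-0.131,0.05])

```text
clock: 6.33
tcp_pos: [0.4437, -0.1598, 0.1172]
orientation: [0.0, 0.68, 0.733, 0.0]
wrist_force: [0.3, 0.0, 0.2]
finger_gap: 0.0499
grip_force: 0.0
```

```bash
python3 - <<'E'
from h import *
C=cam("wrist")
for o in sleeves(C,amin=150): print(o)
s=env.get_state(); print(s["tcp_pos"],s["orientation"],s["joint_pos"].round(2),s["finger_gap"])
C=cam("top")
for o in sleeves(C,amin=30):
   if o[0][0]<.56 and abs(o[0][1])<.3:print(o)
E
```

```text
(array([ 0.465 , -0.0447]), 0.51, array([368.,  15.]), np.True_)
(array([ 0.4431, -0.1582]), 0.96, array([314., 200.]), np.False_)
[ 0.44362097 -0.15953308  0.11720086] [2.96260745e-05 6.80113215e-01 7.33107096e-01 4.50088514e-07] [-0.52  0.19 -0.43  0.95 -0.    0.98] 0.04997455601930294
(array([0.4792, 0.1666]), 0.94, array([267., 238.]), np.False_)
(array([ 0.4654, -0.036 ]), 1.0, array([333., 244.]), np.False_)
(array([0.4542, 0.0372]), 0.95, array([309., 247.]), np.False_)
```

>>> move_arm(moves=[0,0.001,-0.03,0,0.05,0,0.001,-0.06,0,0.05,0,0.001,-0.085,0,0.05,0,0.001,-0.092,0,0.05,0,0.001,-0.092,0,0.05,0,0.001,-0.092,0,0.0,0,0.001,-0.092,0,0.0,0,0.001,-0.092,0,0.0,0,0.001,-0.092,0,0.0,0,0.001,-0.07,0,0.0,0,0.001,-0.035,0,0.0,0,0.001,0.0,0,0.0], newtons=40)

```text
clock: 7.43
tcp_pos: [0.4424, -0.1574, 0.1182]
orientation: [-0.001, 0.68, 0.733, -0.0]
wrist_force: [2.0, 0.1, -1.1]
finger_gap: 0.0267
grip_force: 39.5
```

>>> move_arm(moves=[0.03,0.015,0.03,0,0,0.06,0.03,0.04,0,0,0.09,0.05,0.04,0,0,0.12,0.07,0.04,0,0,0.15,0.085,0.04,0,0,0.18,0.1,0.04,0,0,0.2,0.11,0.04,0,0,0.2,0.11,0.04,0,0,0.2,0.11,0.04,0,0,0.2,0.11,0.04,0,0])

```text
clock: 8.27
tcp_pos: [0.6427, -0.0479, 0.1574]
orientation: [-0.0, 0.68, 0.733, -0.0]
wrist_force: [-0.1, -0.7, -0.3]
finger_gap: 0.0269
grip_force: 39.7
```

```bash
python3 - <<'E'
from h import *
C=cam("wrist"); cv2.imwrite("pics/w3.png",C[0][:,:,::-1])
c,s=np.cos(.0762),np.sin(.0762)
N=lambda x,y,z:[.6405+c*x-s*y,-.0039+s*x+c*y,z]
print(proj(C,[N(0,y,z) for y in(-.045,-.003,.039,.081) for z in (.033,.055)]).round(1))
s=env.get_state(); print(s["tcp_pos"],s["orientation"],s["finger_gap"],s["grip_force"])
E
```

```text
[[316.7 187.4]
 [316.8 195.2]
 [316.9 133.7]
 [317.  137.1]
 [317.1  75.1]
 [317.2  73.1]
 [317.3  10.8]
 [317.5   2.3]]
[ 0.6424233  -0.04826591  0.15751374] [-2.08124808e-04  6.80269292e-01  7.32962193e-01 -2.65925928e-04] 0.026932185208704093 39.670008681714535
```

View pics/w3.png

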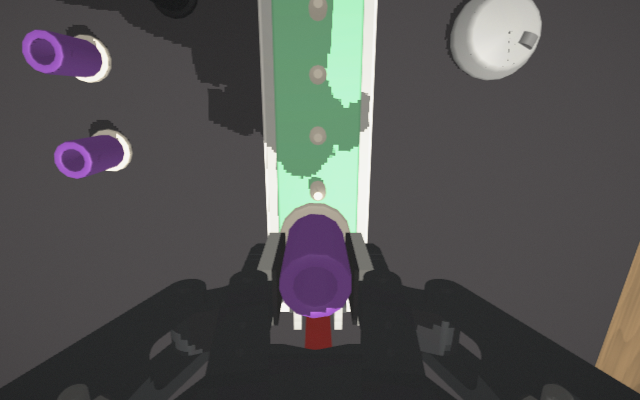

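The spigots in view sit at (318,190), (318,135) and (317,74), within 1 px of prediction. The sleeve is held upright between the fingers. Next I'll measure its offset in the grip.

```bash
python3 - <<'E'
from h import *
C=cam("wrist"); s=env.get_state(); p=s["tcp_pos"]; z0=p[2]-.0255
print(p, [o for o in sleeves(C,z0,amin=2000,vmin=15)])
for dy in (-.002,0,.002):
  q=[[p[0],p[1]+dy+.018,z0],[p[0],p[1]+dy+.018,z0+.006],[p[0],p[1]+dy-.008,z0+.05],[p[0]-.014,p[1]+dy,z0+.05],[p[0]+.014,p[1]+dy,z0+.05]]
  print(dy,proj(C,q).round(1).tolist())
H=hsv(C); print([(r,H[r,318].tolist()) for r in range(192,236,2)])
E
```

```text
[ 0.64240015 -0.04843241  0.15764603] [(array([0.5505, 0.0265]), 0.24, array([61., 54.]), np.False_), (array([ 0.5557, -0.008 ]), 0.24, array([ 88., 155.]), np.False_), (array([ 0.6425, -0.0468]), 0.94, array([315., 268.]), np.False_)]
-0.002 [[317.4, 206.4], [317.4, 210.3], [312.5, 313.8], [276.1, 292.4], [352.0, 297.7]]
0 [[317.7, 202.5], [317.7, 206.3], [312.9, 309.2], [276.4, 287.6], [352.5, 292.9]]
0.002 [[318.0, 198.7], [318.1, 202.3], [313.3, 304.5], [276.6, 282.7], [353.1, 288.1]]
[(192, [30, 2, 247]), (194, [30, 2, 247]), (196, [30, 2, 247]), (198, [30, 3, 247]), (200, [61, 42, 233]), (202, [69, 58, 242]), (204, [20, 32, 157]), (206, [20, 34, 172]), (208, [18, 33, 177]), (210, [20, 34, 173]), (212, [20, 36, 172]), (214, [162, 32, 136]), (216, [140, 123, 102]), (218, [140, 121, 103]), (220, [140, 123, 102]), (222, [140, 123, 102]), (224, [140, 123, 102]), (226, [139, 115, 104]), (228, [139, 116, 103]), (230, [139, 120, 104]), (232, [140, 121, 103]), (234, [139, 123, 104])]
```

>>> move_arm(moves=[0.0017,-0.0006,-0.03,0,0,0.0017,-0.0006,-0.055,0,0,0.0017,-0.0006,-0.068,0,0,0.0017,-0.0006,-0.068,0,0,0.0017,-0.0006,-0.074,0,0,0.0017,-0.0006,-0.08,0,0,0.0017,-0.0006,-0.085,0,0,0.0017,-0.0006,-0.09,0,0,0.0017,-0.0006,-0.095,0,0,0.0017,-0.0006,-0.099,0,0,0.0017,-0.0006,-0.1005,0,0,0.0017,-0.0006,-0.1005,0,0])

```text
clock: 9.37
tcp_pos: [0.6454, -0.0485, 0.0598]
orientation: [0.001, 0.68, 0.733, 0.0]
wrist_force: [-6.5, 1.1, 15.9]
finger_gap: 0.0267
grip_force: 41.2
```

>>> move_arm(moves=[0,0,0.001,0,0.05,0,0,0.001,0,0.05,0,0,0.001,0,0.05,0,0,0.001,0,0.05,0,0,0.03,0,0.05,0,0,0.06,0,0.05,-0.02,0.005,0.09,0,0.05,-0.055,0.01,0.1,0,0.05,-0.09,0.01,0.1,0,0.05,-0.12,0.01,0.1,0,0.05,-0.15,0.01,0.1,0,0.05,-0.177,0.01,0.1,0,0.05])

```text
clock: 10.37
tcp_pos: [0.4661, -0.0382, 0.1565]
orientation: [-0.0, 0.68, 0.733, -0.0]
wrist_force: [0.2, -0.5, 0.5]
finger_gap: 0.0501
grip_force: 0.0
```

```bash
python3 - <<'E'
from h import *
C=cam("wrist");print(env.get_state()["tcp_pos"])
for o in sleeves(C,amin=150): print(o)
C=cam("side"); crop(C,170,130,420,310,3.2,"side2.png")
C=cam("top")
for o in sleeves(C,amin=25):
   if o[0][0]<.56 and abs(o[0][1])<.3:print(o)
for o in sleeves(C,.033,amin=25):
   if .6<o[0][0]<.7 and abs(o[0][1])<.2:print("on",o)
E
```

```text
[ 0.46027526 -0.03723399  0.15572213]
(array([0.4492, 0.0355]), 0.85, array([298.,  85.]), np.False_)
(array([ 0.4631, -0.0386]), 0.96, array([311., 188.]), np.False_)
(array([ 0.6717, -0.0596]), 1.21, array([564., 230.]), np.False_)
(array([0.4792, 0.1666]), 0.94, array([267., 238.]), np.False_)
on (array([ 0.6442, -0.0467]), 0.9, array([338., 185.]), np.False_)
```

View pics/side2.png

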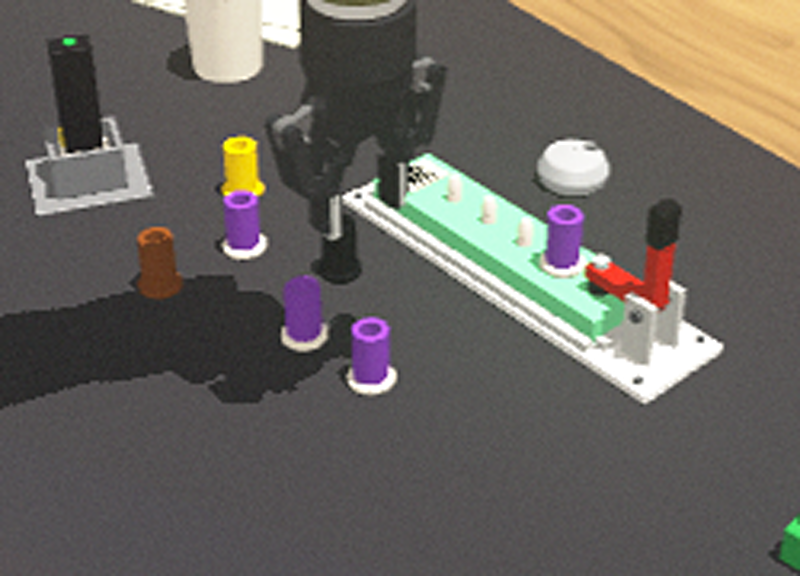

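The first sleeve is fully home on port 0 (collar on the block at (563,265)), and the clamp is still shut. I'll let the arm settle and go for the second sleeve.

>>> move_arm(moves=[0,0,-0.02,0,0.05,0,0,-0.04,0,0.05,0,0,-0.04,0,0.05,0,0,-0.04,0,0.05,0,0,-0.04,0,0.05])

```text
clock: 10.93
tcp_pos: [0.4691, -0.0387, 0.1173]
orientation: [0.0, 0.68, 0.733, 0.0]
wrist_force: [-0.3, -0.9, 0.4]
finger_gap: 0.05
grip_force: 0.0
```

```bash
python3 - <<'E'
from h import *
C=cam("wrist");print(env.get_state()["tcp_pos"])
for o in sleeves(C,amin=150): print(o)
E
```

```text
[ 0.46930357 -0.0387279   0.11766781]
(array([0.4543, 0.0354]), 0.96, array([298.,  83.]), np.False_)
(array([ 0.4663, -0.0372]), 0.96, array([311., 200.]), np.False_)
(array([ 0.6738, -0.0607]), 1.18, array([601., 252.]), np.True_)
```

>>> move_arm(moves=[-0.003,0.0012,-0.03,0,0.05,-0.003,0.0012,-0.06,0,0.05,-0.003,0.0012,-0.085,0,0.05,-0.003,0.0012,-0.0922,0,0.05,-0.003,0.0012,-0.0922,0,0.05,-0.003,0.0012,-0.0922,0,0.0,-0.003,0.0012,-0.0922,0,0.0,-0.003,0.0012,-0.0922,0,0.0,-0.003,0.0012,-0.0922,0,0.0,-0.003,0.0012,-0.065,0,0.0,-0.003,0.0012,-0.03,0,0.0,-0.003,0.0012,0.01,0,0.0])

```text
clock: 11.98
tcp_pos: [0.4636, -0.0369, 0.1273]
orientation: [-0.001, 0.68, 0.733, -0.001]
wrist_force: [1.7, -0.6, -1.5]
finger_gap: 0.0275
grip_force: 39.8
```

>>> move_arm(moves=[0.03,0.005,0.02,0,0,0.06,0.01,0.03,0,0,0.09,0.015,0.03,0,0,0.12,0.02,0.03,0,0,0.145,0.025,0.03,0,0,0.165,0.03,0.03,0,0,0.1747,0.0308,0.03,0,0,0.1747,0.0308,0.03,0,0,0.1747,0.0308,0.03,0,0,0.1747,0.0308,0.03,0,0,0.1747,0.0308,0.03,0,0])

```text
clock: 12.9
tcp_pos: [0.6388, -0.0066, 0.1571]
orientation: [-0.0, 0.68, 0.733, -0.0]
wrist_force: [-0.3, -0.1, -0.3]
finger_gap: 0.0275
grip_force: 39.8
```

```bash
cat > held.py <<'E'
from h import *
import sys
port=int(sys.argv[1]); C=cam("wrist"); s=env.get_state(); p=s["tcp_pos"]; z0=p[2]-.0255
f=lambda dy:proj(C,[[p[0],p[1]+dy+.018,z0]])[0,1]
H=hsv(C)[:,316:320].mean(1); g=[r for r in range(150,235) if H[r,1]<45 and H[r,2]<215]
# front edge of the collar = first row of the last low-saturation run before the purple
runs=np.split(np.array(g),np.where(np.diff(g)>1)[0]+1); run=[r for r in runs if len(r)>=5][-1]; e=run[0]-.5
dy=(e-f(0))/(f(.001)-f(0))*.001
y=(-.045,-.003,.039,.081)[port]; t=np.array([.6405-np.sin(.0762)*y,-.0039+np.cos(.0762)*y])
print(p,s["finger_gap"],s["grip_force"],"edge",e,[ (r[0],r[-1]) for r in runs],"dy",dy,"shift",t-p[:2]-[0,dy],"dz",.0585-p[2])
print([o for o in sleeves(C,z0,amin=2000,vmin=15)][-1])
E
python3 held.py 1
```

```text
[ 0.63892272 -0.00664664  0.15721031] 0.027398070908565324 39.803375601768494 edge 202.5 [(np.int64(180), np.int64(191)), (np.int64(203), np.int64(213))] dy -0.00014746842494593463 shift [ 1.80566081e-03 -9.71883269e-05] dz -0.0987103131136351
(array([ 0.6387, -0.0051]), 0.94, array([315., 267.]), np.False_)
```

>>> move_arm(moves=[0.0016,-0.0002,-0.03,0,0,0.0016,-0.0002,-0.055,0,0,0.0016,-0.0002,-0.068,0,0,0.0016,-0.0002,-0.068,0,0,0.0016,-0.0002,-0.074,0,0,0.0016,-0.0002,-0.08,0,0,0.0016,-0.0002,-0.085,0,0,0.0016,-0.0002,-0.09,0,0,0.0016,-0.0002,-0.095,0,0,0.0016,-0.0002,-0.098,0,0,0.0016,-0.0002,-0.0998,0,0,0.0016,-0.0002,-0.0998,0,0])

```text
clock: 13.95
tcp_pos: [0.6415, -0.0067, 0.0594]
orientation: [0.001, 0.68, 0.733, 0.0]
wrist_force: [-5.6, -0.0, 12.6]
finger_gap: 0.0277
grip_force: 40.9
```

>>> move_arm(moves=[0,0,0.001,0,0.05,0,0,0.001,0,0.05,0,0,0.001,0,0.05,0,0,0.001,0,0.05,0,0,0.03,0,0.05,0,0,0.06,0,0.05,-0.02,0.005,0.09,0,0.05,-0.055,0.015,0.1,0,0.05,-0.09,0.025,0.1,0,0.05,-0.12,0.035,0.1,0,0.05,-0.15,0.042,0.1,0,0.05,-0.175,0.042,0.09,0,0.05])

```text
clock: 14.95
tcp_pos: [0.4652, 0.0363, 0.1482]
orientation: [0.001, 0.68, 0.734, 0.001]
wrist_force: [-0.4, -0.0, 0.4]
finger_gap: 0.05
grip_force: 0.0
```

>>> move_arm(moves=[-0.012,0,-0.015,0,0.05,-0.012,0,-0.03,0,0.05,-0.012,0,-0.03,0,0.05,-0.012,0,-0.03,0,0.05,-0.012,0,-0.03,0,0.05])

```text
clock: 15.37
tcp_pos: [0.4553, 0.0352, 0.1176]
orientation: [0.0, 0.68, 0.733, 0.0]
wrist_force: [0.3, 0.4, 0.7]
finger_gap: 0.05
grip_force: 0.0
```

```bash
python3 - <<'E'
from h import *
C=cam("wrist");print(env.get_state()["tcp_pos"])
for o in sleeves(C,amin=150): print(o)
C=cam("top")
for o in sleeves(C,.0,amin=25):
   if o[0][0]<.56 and abs(o[0][1])<.3:print(o)
for o in sleeves(C,.033,amin=25):
   if .6<o[0][0]<.7 and abs(o[0][1])<.2:print("on",o)
E
```

```text
[0.45560722 0.03511662 0.11782596]
(array([0.4775, 0.1524]), 0.34, array([369.,  10.]), np.True_)
(array([0.4548, 0.0351]), 0.96, array([314., 202.]), np.False_)
(array([ 0.6726, -0.024 ]), 1.2, array([602., 299.]), np.True_)
(array([ 0.6815, -0.0654]), 0.65, array([596., 346.]), np.False_)
on (array([ 0.6402, -0.0048]), 0.86, array([324., 186.]), np.False_)
on (array([ 0.6442, -0.0467]), 0.9, array([338., 185.]), np.False_)
```

>>> move_arm(moves=[-0.001,0.0002,-0.03,0,0.05,-0.001,0.0002,-0.06,0,0.05,-0.001,0.0002,-0.085,0,0.05,-0.001,0.0002,-0.0922,0,0.05,-0.001,0.0002,-0.0922,0,0.05,-0.001,0.0002,-0.0922,0,0.0,-0.001,0.0002,-0.0922,0,0.0,-0.001,0.0002,-0.0922,0,0.0,-0.001,0.0002,-0.0922,0,0.0,-0.001,0.0002,-0.065,0,0.0,-0.001,0.0002,-0.03,0,0.0,-0.001,0.0002,0.01,0,0.0])

```text
clock: 16.47
tcp_pos: [0.4518, 0.0356, 0.1275]
orientation: [-0.001, 0.68, 0.733, -0.001]
wrist_force: [1.0, 0.1, -0.7]
finger_gap: 0.0269
grip_force: 39.6
```

>>> move_arm(moves=[0.03,0,0.02,0,0,0.06,0,0.03,0,0,0.09,0,0.03,0,0,0.12,0,0.03,0,0,0.15,0,0.03,0,0,0.17,0,0.03,0,0,0.183,-0.0004,0.03,0,0,0.183,-0.0004,0.03,0,0,0.183,-0.0004,0.03,0,0,0.183,-0.0004,0.03,0,0,0.183,-0.0004,0.03,0,0])

```text
clock: 17.38
tcp_pos: [0.6353, 0.0352, 0.1573]
orientation: [-0.0, 0.68, 0.733, -0.0]
wrist_force: [-0.0, 0.5, 0.9]
finger_gap: 0.0267
grip_force: 39.6
```

```bash
python3 held.py 2
```

```text
[0.63547157 0.03519271 0.15741928] 0.0269574168963782 39.62315786629915 edge 203.5 [(np.int64(180), np.int64(191)), (np.int64(204), np.int64(215))] dy -0.0006653654527842466 shift [0.0020595  0.00045949] dz -0.09891927841634973
(array([0.6358, 0.0339]), 1.02, array([316., 273.]), np.False_)
```

>>> move_arm(moves=[0.0017,0.0004,-0.03,0,0,0.0017,0.0004,-0.055,0,0,0.0017,0.0004,-0.068,0,0,0.0017,0.0004,-0.068,0,0,0.0017,0.0004,-0.074,0,0,0.0017,0.0004,-0.08,0,0,0.0017,0.0004,-0.085,0,0,0.0017,0.0004,-0.09,0,0,0.0017,0.0004,-0.095,0,0,0.0017,0.0004,-0.098,0,0,0.0017,0.0004,-0.0998,0,0,0.0017,0.0004,-0.0998,0,0])

```text
clock: 18.43
tcp_pos: [0.6382, 0.0355, 0.0595]
orientation: [0.001, 0.68, 0.733, 0.0]
wrist_force: [-5.3, 0.8, 12.8]
finger_gap: 0.0267
grip_force: 40.8
```

```bash
python3 - <<'E'
from h import *
C=cam("side"); crop(C,170,130,420,310,3.2,"side3.png")
C=cam("wrist"); cv2.imwrite("pics/w4.png",C[0][:,:,::-1])
print(env.get_state()["wrist_force"])
for o in sleeves(C,.0,amin=250):print(o)
E
```

```text
[-4.97331917 -0.17499689 12.46392312]
(array([0.6404, 0.0078]), 2.01, array([315., 283.]), np.False_)
```

>>> move_arm(moves=[0,0,0.001,0,0.05,0,0,0.001,0,0.05,0,0,0.001,0,0.05,0,0,0.001,0,0.05,0,0,0.03,0,0.05,0,0,0.06,0,0.05,-0.015,0.015,0.09,0,0.05,-0.04,0.035,0.1,0,0.05,-0.065,0.055,0.1,0,0.05,-0.09,0.075,0.1,0,0.05,-0.115,0.095,0.1,0,0.05,-0.14,0.115,0.09,0,0.05])

```text
clock: 19.53
tcp_pos: [0.4981, 0.1514, 0.1486]
orientation: [0.001, 0.68, 0.733, 0.001]
wrist_force: [0.9, 0.6, 0.1]
finger_gap: 0.0497
grip_force: 0.0
```

>>> move_arm(moves=[-0.018,0.0135,-0.015,0,0.05,-0.018,0.0135,-0.03,0,0.05,-0.018,0.0135,-0.03,0,0.05,-0.018,0.0135,-0.03,0,0.05,-0.018,0.0135,-0.03,0,0.05])

```text
clock: 19.95
tcp_pos: [0.4811, 0.1638, 0.1178]
orientation: [0.0, 0.68, 0.733, 0.0]
wrist_force: [0.1, 0.2, 1.1]
finger_gap: 0.0497
grip_force: 0.0
```

```bash
python3 - <<'E'
from h import *
C=cam("wrist");print(env.get_state()["tcp_pos"]); cv2.imwrite("pics/w5.png",C[0][:,:,::-1])
for o in sleeves(C,amin=150): print(o)
C=cam("top")
for o in sleeves(C,.033,amin=25):
   if .6<o[0][0]<.7 and abs(o[0][1])<.2:print("on",o)
C=cam("side"); crop(C,170,130,420,310,3.2,"side3.png")
E
```

```text
[0.48145931 0.16374724 0.11802045]
(array([0.4798, 0.1631]), 0.95, array([312., 196.]), np.False_)
(array([0.4808, 0.1586]), 0.34, array([314., 210.]), np.False_)
on (array([ 0.6402, -0.0048]), 0.86, array([324., 186.]), np.False_)
on (array([ 0.6442, -0.0467]), 0.9, array([338., 185.]), np.False_)
on (array([0.6374, 0.0372]), 0.81, array([311., 186.]), np.False_)
```

View pics/w5.png

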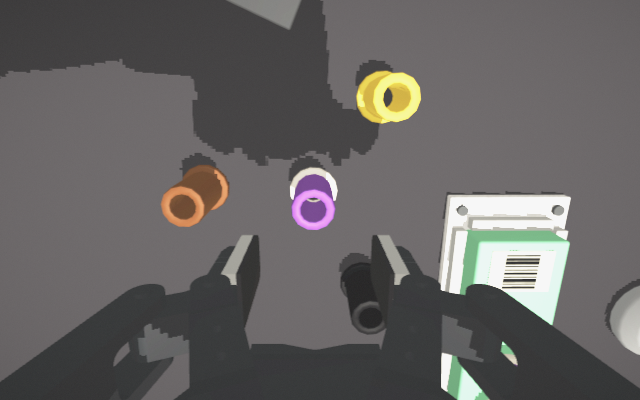

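The wrist view shows the last purple sleeve centred at (313,197), with the yellow, brown and black look-alikes clear of the fingers. I'll grasp it.

>>> move_arm(moves=[-0.0014,-0.0003,-0.03,0,0.05,-0.0014,-0.0003,-0.06,0,0.05,-0.0014,-0.0003,-0.085,0,0.05,-0.0014,-0.0003,-0.0924,0,0.05,-0.0014,-0.0003,-0.0924,0,0.05,-0.0014,-0.0003,-0.0924,0,0.0,-0.0014,-0.0003,-0.0924,0,0.0,-0.0014,-0.0003,-0.0924,0,0.0,-0.0014,-0.0003,-0.0924,0,0.0,-0.0014,-0.0003,-0.065,0,0.0,-0.0014,-0.0003,-0.03,0,0.0,-0.0014,-0.0003,0.01,0,0.0])

```text
clock: 21.1
tcp_pos: [0.4772, 0.1635, 0.1276]
orientation: [-0.001, 0.68, 0.733, -0.001]
wrist_force: [1.3, -0.3, -0.2]
finger_gap: 0.0268
grip_force: 39.5
```

>>> move_arm(moves=[0.025,-0.015,0.02,0,0,0.05,-0.03,0.03,0,0,0.075,-0.045,0.03,0,0,0.1,-0.06,0.03,0,0,0.125,-0.07,0.03,0,0,0.145,-0.08,0.03,0,0,0.1545,-0.0864,0.03,0,0,0.1545,-0.0864,0.03,0,0,0.1545,-0.0864,0.03,0,0,0.1545,-0.0864,0.03,0,0,0.1545,-0.0864,0.03,0,0])

```text
clock: 22.02
tcp_pos: [0.6322, 0.078, 0.1575]
orientation: [-0.0, 0.68, 0.733, -0.0]
wrist_force: [0.2, -1.0, -0.3]
finger_gap: 0.0272
grip_force: 39.6
```

```bash
python3 held.py 3
```

```text
[0.63229104 0.07802639 0.15757316] 0.02674237126046425 39.58928793668747 edge 204.5 [(np.int64(150), np.int64(150)), (np.int64(181), np.int64(191)), (np.int64(205), np.int64(215))] dy -0.001270756642418769 shift [0.00204274 0.00010932] dz -0.09907316366920926
(array([0.6329, 0.073 ]), 1.16, array([315., 278.]), np.False_)
```

>>> move_arm(moves=[0.0017,-0.0003,-0.03,0,0,0.0017,-0.0003,-0.055,0,0,0.0017,-0.0003,-0.068,0,0,0.0017,-0.0003,-0.068,0,0,0.0017,-0.0003,-0.074,0,0,0.0017,-0.0003,-0.08,0,0,0.0017,-0.0003,-0.085,0,0,0.0017,-0.0003,-0.09,0,0,0.0017,-0.0003,-0.095,0,0,0.0017,-0.0003,-0.098,0,0,0.0017,-0.0003,-0.0999,0,0,0.0017,-0.0003,-0.0999,0,0])

```text
clock: 23.07
tcp_pos: [0.635, 0.077, 0.0595]
orientation: [0.001, 0.68, 0.733, 0.0]
wrist_force: [-4.9, -1.0, 11.7]
finger_gap: 0.0268
grip_force: 40.7
```

>>> move_arm(moves=[0,0,0.001,0,0.05,0,0,0.001,0,0.05,0,0,0.001,0,0.05,0,0,0.001,0,0.05,0,0,0.03,0,0.05,0,0,0.06,0,0.05,0,0,0.1,0,0.05,-0.02,0.02,0.13,0,0.06,-0.045,0.045,0.16,0,0.07,-0.06,0.06,0.19,0,0.07,-0.06,0.06,0.19,0,0.07,-0.06,0.06,0.19,0,0.07])

```text
clock: 24.07
tcp_pos: [0.5754, 0.1383, 0.2501]
orientation: [0.002, 0.679, 0.734, 0.002]
wrist_force: [0.4, 0.5, -0.4]
finger_gap: 0.0697
grip_force: 0.0
```

```bash
python3 - <<'E'
from h import *
C=cam("side"); crop(C,170,130,420,310,3.2,"side4.png")
C=cam("wrist"); cv2.imwrite("pics/w6.png",C[0][:,:,::-1]); print(env.get_state()["tcp_pos"])
C=cam("top")
for o in sleeves(C,.033,amin=25):
   if .6<o[0][0]<.7 and abs(o[0][1])<.2:print("on",o)
E
```

```text
[0.57488185 0.13697377 0.2467002 ]
on (array([ 0.6398, -0.0041]), 0.9, array([324., 186.]), np.False_)
on (array([ 0.6442, -0.0467]), 0.9, array([338., 185.]), np.False_)
on (array([0.6343, 0.0781]), 0.91, array([297., 187.]), np.False_)
on (array([0.6374, 0.0372]), 0.81, array([311., 186.]), np.False_)
```

View pics/side4.png

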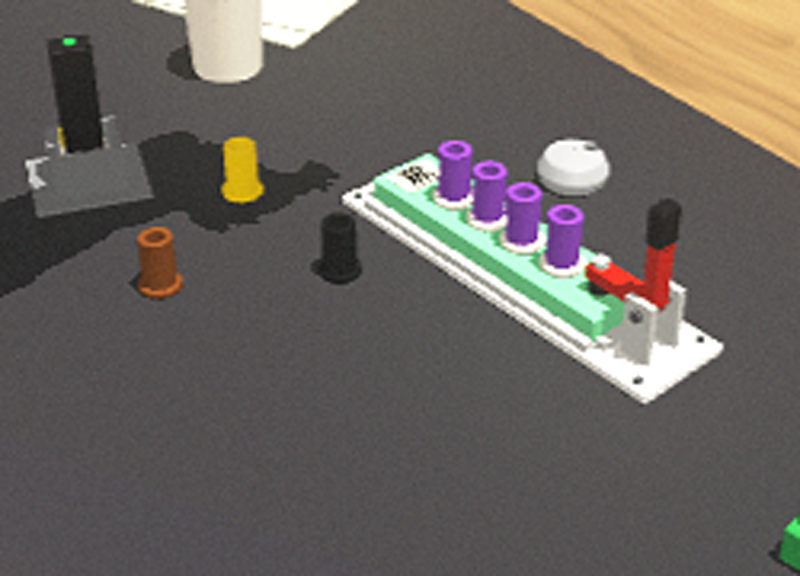

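All four sleeves are home and the clamp is shut. I'll move to look at the scanner.

>>> move_arm(moves=[-0.014,0.02,0.01,0.12,0.07,-0.028,0.04,0.02,0.24,0.07,-0.042,0.06,0.03,0.36,0.07,-0.056,0.08,0.03,0.48,0.07,-0.07,0.1,0.03,0.6,0.07,-0.084,0.12,0.03,0.72,0.07,-0.1,0.14,0.03,0.84,0.07,-0.115,0.155,0.03,0.96,0.07,-0.125,0.163,0.03,1.08,0.07,-0.125,0.163,0.03,1.157,0.07,-0.125,0.163,0.03,1.157,0.07,-0.125,0.163,0.03,1.157,0.07])

```text
clock: 25.22
tcp_pos: [0.45, 0.2995, 0.2758]
orientation: [-0.001, 0.17, 0.985, -0.001]
wrist_force: [0.4, -0.1, 0.3]
finger_gap: 0.0699
grip_force: 0.0
```

```bash
python3 - <<'E'
from h import *
C=cam("wrist"); cv2.imwrite("pics/w7.png",C[0][:,:,::-1]); s=env.get_state(); print(s["tcp_pos"],s["orientation"])
np.savez("c7.npz",*C[1:])
E
```

```text
[0.450209   0.29938937 0.27603241] [-8.19566365e-04  1.70241767e-01  9.85401785e-01 -6.25853513e-04]
```

View pics/w7.png

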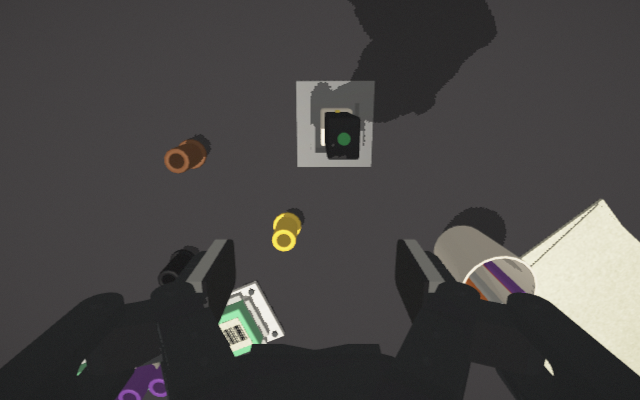

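```bash
python3 - <<'E'
from h import *
f=np.load("c7.npz"); C=(None,f["arr_0"],f["arr_1"],f["arr_2"])
for z in(.003,.006):
  q=np.array([back(C,p,z)[:2] for p in[(296,81),(375,81),(371.5,167),(298,167)]])
  print(z,q.mean(0),np.linalg.norm(np.roll(q,-1,0)-q,axis=1),np.degrees([np.arctan2(*(q[i]-q[j])[::-1]) for i,j in((1,0),(2,3),(0,3),(1,2))]))
img=cv2.imread("pics/w7.png")[:,:,::-1]; H=cv2.cvtColor(img,cv2.COLOR_RGB2HSV).astype(int)
h,s,v=H[...,0],H[...,1],H[...,2]
m=(h>50)&(h<90)&(s>120)&(v>50)
for a,c,_ in blobs(m[100:180,300:380],5): print(a,c+[300,100],back(C,c+[300,100],.139))
E
```

```text
0.003 [0.42372296 0.33361082] [0.09014858 0.09981383 0.08960171 0.09987378] [ 70.573064    70.60894699 161.1320816  160.81848238]
0.006 [0.42344743 0.33353041] [0.08948554 0.0990797  0.0889427  0.09913922] [ 70.573064    70.60894699 161.1320816  160.81848238]
124 [343.5        138.61290323] [0.42324102 0.33298044 0.139     ]
```

The stand measures 90 x 100 mm as expected. Its centre is at (.4235,.3335), its yaw matches the gripper, and the green dot at (343.5,138.6) on top of the scanner agrees. I'll grasp the handle.

>>> move_arm(moves=[-0.014,0.017,-0.02,0.003,0.07,-0.0268,0.0337,-0.04,0.003,0.07,-0.0268,0.0337,-0.06,0.003,0.07,-0.0268,0.0337,-0.06,0.003,0.07,-0.0268,0.0337,-0.1,0.003,0.07,-0.0268,0.0337,-0.13,0.003,0.07,-0.0268,0.0337,-0.16,0.003,0.07,-0.0268,0.0337,-0.18,0.003,0.07,-0.0268,0.0337,-0.186,0.003,0.07,-0.0268,0.0337,-0.186,0.003,0.07,-0.0268,0.0337,-0.186,0.003,0.07])

```text
clock: 26.18
tcp_pos: [0.4242, 0.3336, 0.0924]
orientation: [0.0, 0.168, 0.986, 0.0]
wrist_force: [-0.2, -0.2, 0.1]
finger_gap: 0.07
grip_force: 0.0
```

>>> move_arm(moves=[0,0,0,0,0.0,0,0,0,0,0.0,0,0,0,0,0.0,0,0,0,0,0.0,0,0,0,0,0.0,0,0,0,0,0.0,0,0,0,0,0.0,0,0,0.02,0,0,0,0,0.05,0,0,0,0,0.08,0,0,0,0,0.1,0,0,0,0,0.1,0,0], newtons=60)

```text
clock: 27.18
tcp_pos: [0.4252, 0.335, 0.196]
orientation: [0.003, 0.167, 0.986, 0.002]
wrist_force: [1.0, 0.1, -0.5]
finger_gap: 0.0255
grip_force: 59.4
```

>>> move_arm(moves=[0.01,-0.01,0.015,0,0,0.03,-0.03,0.02,0,0,0.053,-0.053,0.02,0,0,0.076,-0.076,0.02,0,0,0.1,-0.1,0.02,0,0,0.124,-0.124,0.02,0,0,0.148,-0.15,0.02,0,0,0.17,-0.175,0.02,0,0,0.19,-0.195,0.02,0,0,0.202,-0.207,0.01,0,0,0.207,-0.2115,0,0,0,0.207,-0.2115,0,0,0])

```text
clock: 28.18
tcp_pos: [0.6289, 0.1213, 0.1869]
orientation: [-0.003, 0.168, 0.986, -0.001]
wrist_force: [-0.4, 0.0, -2.7]
finger_gap: 0.0255
grip_force: 59.2
```

>>> move_arm(moves=[0,0,0,0,0,0,0,0,0,0,0,0,0,0,0,0,0,0,0,0])

```text
clock: 28.52
tcp_pos: [0.6296, 0.1235, 0.1921]
orientation: [0.0, 0.166, 0.986, 0.0]
wrist_force: [1.3, 0.3, -1.1]
finger_gap: 0.0255
grip_force: 59.2
```

```bash
python3 - <<'E'
from h import *
s=env.get_state(); print(s["tcp_pos"],s["orientation"],s["grip_force"],s["finger_gap"])
C=cam("side"); crop(C,170,80,420,260,3.2,"side5.png")
E
```

```text
[0.62956644 0.12351207 0.19208751] [4.10257391e-04 1.66202492e-01 9.86091535e-01 2.18185895e-04] 59.23533618450165 0.025537299827299884
```

View pics/side5.png

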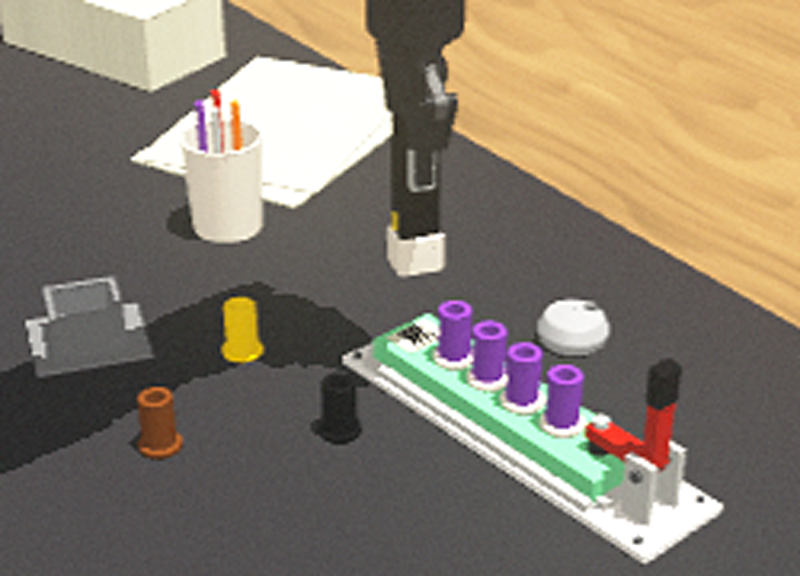

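The scanner hangs upright over the label, about 7 cm up (head at (415,255) in the crop). I'll hold it there.

>>> move_arm(moves=[0,0,0,0,0,0,0,0,0,0,0,0,0,0,0,0,0,0,0,0,0,0,0,0,0,0,0,0,0,0,0,0,0,0,0,0,0,0,0,0,0,0,0,0,0,0,0,0,0,0,0,0,0,0,0,0,0,0,0,0])

```text
clock: 29.57
tcp_pos: [0.6301, 0.1222, 0.1913]
orientation: [0.0, 0.167, 0.986, 0.0]
wrist_force: [0.4, 0.0, -1.6]
finger_gap: 0.0252
grip_force: 59.2
```

>>> move_arm(moves=[0,0,0,0,0,0,0,0,0,0,0,0,0,0,0,0,0,0,0,0,0,0,0,0,0,0,0,0,0,0,0,0,0,0,0,0,0,0,0,0,0,0,0,0,0,0,0,0,0,0,0,0,0,0,0,0,0,0,0,0])

```text
clock: 30.57
tcp_pos: [0.6301, 0.1222, 0.1913]
orientation: [0.0, 0.167, 0.986, 0.0]
wrist_force: [0.3, -0.1, -1.5]
finger_gap: 0.0256
grip_force: 59.2
```

>>> move_arm(moves=[0,0,0,0,0,0,0,0,0,0,0,0,0,0,0,0,0,0,0,0,0,0,0,0,0,0,0,0,0,0])

```text
clock: 31.07
tcp_pos: [0.6301, 0.1222, 0.1913]
orientation: [0.0, 0.167, 0.986, 0.0]
wrist_force: [-0.5, 0.2, -1.6]
finger_gap: 0.0256
grip_force: 59.2
```

```bash
python3 - <<'E'
from h import *
s=env.get_state(); print(s["tcp_pos"],s["grip_force"],s["finger_gap"])
C=cam("side"); crop(C,170,80,420,260,3.2,"side6.png")
a,b=[cv2.imread(f"pics/side{i}.png").astype(int) for i in(5,6)]
print((abs(a-b).max(2)>60).sum())
E
```

```text
[0.63009268 0.1222037  0.19130847] 59.2339825630188 0.025580343960262264
857
```

Steady hold done (2.5 s). Returning the scanner, reversing the same path.

>>> move_arm(moves=[-0.01,0.01,0.015,0,0,-0.03,0.03,0.025,0,0,-0.053,0.053,0.025,0,0,-0.076,0.076,0.025,0,0,-0.1,0.1,0.025,0,0,-0.124,0.124,0.025,0,0,-0.148,0.15,0.025,0,0,-0.17,0.175,0.025,0,0,-0.19,0.195,0.025,0,0,-0.202,0.207,0.01,0,0,-0.207,0.2115,0,0,0,-0.207,0.2115,0,0,0])

```text
clock: 32.12
tcp_pos: [0.4207, 0.3338, 0.1892]
orientation: [-0.001, 0.166, 0.986, -0.001]
wrist_force: [-0.3, -0.6, -1.5]
finger_gap: 0.0252
grip_force: 59.3
```

>>> move_arm(moves=[0,0,0,0,0,0,0,0,0,0,0,0,0,0,0,0,0,-0.02,0,0,0,0,-0.035,0,0,0,0,-0.035,0,0])

```text
clock: 32.62
tcp_pos: [0.4226, 0.3321, 0.154]
orientation: [-0.001, 0.168, 0.986, -0.001]
wrist_force: [-0.6, -0.4, -0.7]
finger_gap: 0.0255
grip_force: 59.2
```

```bash
python3 - <<'E'
from h import *
s=env.get_state(); print(s["tcp_pos"],s["orientation"],s["grip_force"],s["finger_gap"],s["wrist_force"])
E
```

```text
[0.42263931 0.33208622 0.1539944 ] [-0.00147803  0.16804076  0.98577811 -0.0012794 ] 59.18955087661743 0.02552638702018849 [-0.56277508 -0.41790843 -0.73099427]
```

>>> move_arm(moves=[0.0007,0.001,-0.01,0,0,0.0007,0.001,-0.02,0,0,0.0007,0.001,-0.03,0,0,0.0007,0.001,-0.04,0,0,0.0007,0.001,-0.05,0,0,0.0007,0.001,-0.058,0,0,0.0007,0.001,-0.0625,0,0,0.0007,0.001,-0.0625,0,0,0.0007,0.001,-0.0625,0,0])

```text
clock: 33.37
tcp_pos: [0.4238, 0.3348, 0.0937]
orientation: [-0.0, 0.167, 0.986, 0.0]
wrist_force: [0.5, 0.0, -1.2]
finger_gap: 0.0254
grip_force: 59.4
```

>>> move_arm(moves=[0,0,0,0,0,0,0,-0.001,0,0,0,0,-0.002,0,0,0,0,-0.002,0,0,0,0,-0.002,0,0])

```text
clock: 33.78
tcp_pos: [0.424, 0.3349, 0.0926]
orientation: [0.0, 0.167, 0.986, 0.0]
wrist_force: [-0.9, -0.8, 5.1]
finger_gap: 0.0255
grip_force: 60.0
```

>>> move_arm(moves=[0,0,0,0,0.02,0,0,0,0,0.035,0,0,0,0,0.06,0,0,0,0,0.07,0,0,0,0,0.07,0,0,0,0,0.07,0,0,0.03,0,0.07,0,0,0.065,0,0.07,0,0,0.1,0,0.07,0,0,0.135,0,0.07,0,0,0.16,0,0.07,0,0,0.16,0,0.07])

```text
clock: 34.78
tcp_pos: [0.4262, 0.3361, 0.2579]
orientation: [0.004, 0.167, 0.986, 0.003]
wrist_force: [1.5, 0.1, 0.3]
finger_gap: 0.0698
grip_force: 0.0
```

```bash
python3 - <<'E'
from h import *
C=cam("wrist"); s=env.get_state(); print(s["tcp_pos"],s["finger_gap"])
H=hsv(C); h,s,v=H[...,0],H[...,1],H[...,2]
for a,c,_ in blobs((h>50)&(h<90)&(s>120)&(v>50),20): print(a,c,back(C,c,.139))
C=cam("top");H=hsv(C); h,s,v=H[...,0],H[...,1],H[...,2]
for a,c,_ in blobs((h>50)&(h<90)&(s>120)&(v>50),2): print(a,c,back(C,c,.139))
C=cam("side");H=hsv(C); h,s,v=H[...,0],H[...,1],H[...,2]
for a,c,_ in blobs((h>50)&(h<90)&(s>120)&(v>50),2): print(a,c,proj(C,[[.4236,.3335,.139]]))
E
```

```text
[0.4254478  0.33569389 0.25506622] 0.07022421661705971
20 [311.  181.3] [0.42098647 0.33593853 0.139     ]
1301 [451.86087625 191.56264412] [ 0.61627109 -0.36607868  0.139     ]
13 [349.76923077 188.23076923] [ 0.61981553 -0.07708521  0.139     ]
10 [332.2 190. ] [ 0.61366965 -0.02732878  0.139     ]
3 [290.66666667 190.        ] [0.61120114 0.09047925 0.139     ]
5 [304.2 191.4] [0.6079737  0.05196437 0.139     ]
8 [318.75 192.  ] [0.607112  0.0106789 0.139    ]
3 [307. 194.] [0.60066503 0.04381656 0.139     ]
84 [318.42857143 198.13095238] [0.58950211 0.01118182 0.139     ]
9 [199.66666667 254.66666667] [0.42448593 0.33555158 0.139     ]
8 [191.    142.375] [[191.18691517 142.96290513]]
2 [304.5 188.5] [[191.18691517 142.96290513]]
2 [288.5 191.5] [[191.18691517 142.96290513]]
2 [313.5 196.5] [[191.18691517 142.96290513]]
2 [314.5 199. ] [[191.18691517 142.96290513]]
2 [305.5 202.5] [[191.18691517 142.96290513]]
3 [324.66666667 205.66666667] [[191.18691517 142.96290513]]
2 [314.5 208.5] [[191.18691517 142.96290513]]
2 [319.5 211.5] [[191.18691517 142.96290513]]
2 [337.5 213.5] [[191.18691517 142.96290513]]
2 [337.5 223.5] [[191.18691517 142.96290513]]
2 [362.5 223.5] [[191.18691517 142.96290513]]
31 [447.51612903 273.16129032] [[191.18691517 142.96290513]]
3 [433.66666667 277.33333333] [[191.18691517 142.96290513]]
46 [443.97826087 281.58695652] [[191.18691517 142.96290513]]
2577 [462.6282499  312.11563834] [[191.18691517 142.96290513]]
```

The scanner is back within about 2 mm of the stand's centre and upright. Now to the clamp handle's +y side, fingers closed.

>>> move_arm(moves=[0.01,-0.02,0.01,0.04,0,0.03,-0.055,0.02,0.12,0,0.046,-0.09,0.02,0.2,0,0.063,-0.125,0.02,0.28,0,0.08,-0.16,0.02,0.36,0,0.1,-0.195,0.02,0.417,0,0.117,-0.23,0.02,0.417,0,0.134,-0.265,0.02,0.417,0,0.152,-0.3,0.02,0.417,0,0.17,-0.335,0.02,0.417,0,0.187,-0.37,0.02,0.417,0,0.205,-0.405,0.02,0.417,0])

```text
clock: 35.93
tcp_pos: [0.6284, -0.072, 0.2693]
orientation: [-0.002, -0.041, 0.999, 0.001]
wrist_force: [1.1, 0.5, -0.2]
finger_gap: -0.0
grip_force: 0.0
```

>>> move_arm(moves=[0.0195,-0.0376,0,0,0,0.0195,-0.0376,0,0,0,0.0195,-0.0376,0,0,0,0.0195,-0.0376,0,0,0,0.0195,-0.0376,0,0,0])

```text
clock: 36.35
tcp_pos: [0.6474, -0.1067, 0.2709]
orientation: [-0.001, -0.041, 0.999, 0.001]
wrist_force: [-0.9, -0.2, -0.2]
finger_gap: -0.0003
grip_force: 0.0
```

```bash
python3 - <<'E'
from h import *
s=env.get_state(); print(s["tcp_pos"],s["orientation"],s["finger_gap"])
C=cam("top")
for o in sleeves(C,.033,amin=20):
   if .6<o[0][0]<.7 and abs(o[0][1])<.2:print("on",o)
E
```

```text
[ 0.64744066 -0.106686    0.27085692] [-1.04263579e-03 -4.10921576e-02  9.99154668e-01  5.43996261e-04] -0.0003264796741235127
on (array([ 0.6397, -0.0047]), 0.85, array([324., 186.]), np.False_)
on (array([0.6341, 0.078 ]), 0.92, array([297., 187.]), np.False_)
on (array([0.637, 0.037]), 0.82, array([311., 186.]), np.False_)
```

Descend to TCP z = 0.10, then push towards -y.

>>> move_arm(moves=[0.001,-0.001,-0.035,0,0,0.001,-0.001,-0.07,0,0,0.001,-0.001,-0.105,0,0,0.001,-0.001,-0.14,0,0,0.001,-0.001,-0.165,0,0,0.001,-0.001,-0.171,0,0,0.001,-0.001,-0.171,0,0,0.001,-0.001,-0.171,0,0])

```text
clock: 37.07
tcp_pos: [0.6498, -0.1081, 0.1024]
orientation: [0.001, -0.041, 0.999, -0.0]
wrist_force: [0.6, -0.2, 0.7]
finger_gap: -0.0003
grip_force: 0.0
```

>>> move_arm(moves=[0,-0.007,0,0,0,0.001,-0.014,0,0,0,0.001,-0.021,0,0,0,0.002,-0.028,0,0,0,0.002,-0.035,0,0,0,0.003,-0.042,0,0,0,0.004,-0.049,0,0,0,0.004,-0.056,0,0,0,0.005,-0.063,0,0,0,0.005,-0.07,0,0,0,0.006,-0.077,0,0,0,0.006,-0.081,0,0,0])

```text
clock: 38.07
tcp_pos: [0.6555, -0.1912, 0.1008]
orientation: [0.0, -0.04, 0.999, -0.0]
wrist_force: [0.5, -0.1, 0.1]
finger_gap: -0.0
grip_force: 0.0
```

>>> move_arm(moves=[0,0,0,0,0,0,0,0,0,0,0,0,0,0,0,0,0,0.03,0,0,0,0,0.07,0,0,0,0,0.11,0,0,0,0,0.15,0,0,-0.035,0,0.17,0,0,-0.07,0,0.17,0,0,-0.105,0,0.17,0,0,-0.14,0,0.17,0,0,-0.14,0,0.17,0,0])

```text
clock: 39.07
tcp_pos: [0.5086, -0.1877, 0.2705]
orientation: [-0.003, -0.04, 0.999, 0.001]
wrist_force: [0.2, 0.8, -1.3]
finger_gap: -0.0002
grip_force: 0.0
```

```bash
python3 - <<'E'
from h import *
print(env.get_state()["tcp_pos"])
C=cam("side"); crop(C,170,80,420,260,3.2,"side7.png")
C=cam("top"); 
for o in sleeves(C,.033,amin=20):
   if .6<o[0][0]<.7 and abs(o[0][1])<.2:print("on",o)
E
```

```text
[ 0.50859419 -0.18767392  0.27054133]
on (array([ 0.6398, -0.0041]), 0.9, array([324., 186.]), np.False_)
on (array([ 0.6442, -0.0467]), 0.9, array([338., 185.]), np.False_)
on (array([0.6343, 0.0781]), 0.91, array([297., 187.]), np.False_)
on (array([0.6374, 0.0372]), 0.81, array([311., 186.]), np.False_)
```

View pics/side7.png

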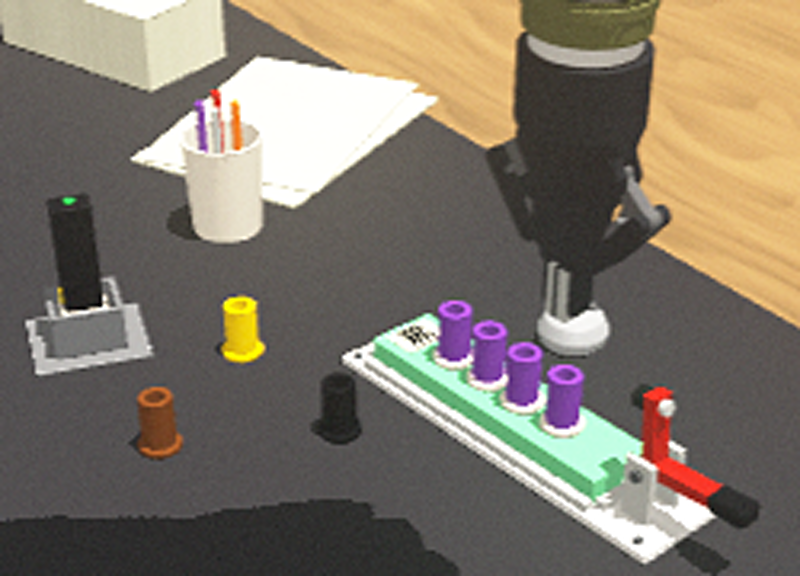

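The clamp is open with its handle level, all four sleeves are home, the scanner is in its stand and the arm is clear. I'll hand in after a short settle.

>>> move_arm(moves=[0,0,0,0,0,0,0,0,0,0,0,0,0,0,0,0,0,0,0,0])

```text
clock: 39.5
tcp_pos: [0.5162, -0.1899, 0.2705]
orientation: [-0.0, -0.041, 0.999, 0.0]
wrist_force: [0.3, 0.0, 0.1]
finger_gap: -0.0001
grip_force: 0.0
```

```bash
python3 -c "
from workcell import env
print(env.hand_in())"
```

```text
the job is handed in; nothing more can be done
None
```

I handed the job in at 39.5 s; no verdict came back, but the final images show all four sleeves home, the scanner back in its stand after a 2.5 s hold over the label, and the clamp fully open, with the bystanders untouched.

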